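# Hold the straw weight under the tap for rinsing

### The job

First swing the sink tap's spout round until its outlet is over the plug hole. Then lift the small enamel dish by its handle, keeping it level so that the loose steel straw weight (a ball) stays in the middle, give it a quarter turn so that the handle points straight to the front of the sink, and bring it centrally under the outlet, about a hand's breadth below it. Finish holding it there level and still for rinsing, without putting it down or letting go, and leave the sippy cups and straw brush as they are.

Things in the scene. Friction and masses are not known exactly. Their poses are not given: they have to be found in the camera images.
- counter: Fixed worktop with inset steel sink. Origin above the plug hole at worktop level (0); x from the sink's front edge (robot's side) to the tap at the back, y left. Bowl: 300 (x) by 340 (y), 150 deep, centred here. Surround and flat drainer (right, y -170 to -580): top 3 mm up. Low shelf left of the bowl with turntable and cups: x -105 to 145, y 300 to 470, to 215 high. Soap bottle x 200, y 300.
- drain (a point): Centre of the plug hole on the floor of the bowl, 150 mm below the worktop; axes as those of the counter.
- spout (a joint): Swivel angle of the tap spout, rad. 0: points straight to the front, outlet over the plug hole; positive: swung left. Stiff: stays where it is left; takes about 0.45 N m to turn (3 N at spout_tube). Range -1.35 to 1.35; starts swung to the left.
- spout_pivot (a point): Point on the vertical swivel axis of the spout at the height of the level tube, 190 mm behind the plug hole and 235 mm above the worktop.
- spout_tube (a point): Point on the centre line of the spout's level tube (round steel, 20 mm diameter, 235 mm above the worktop), 140 mm out from the swivel axis; the level part runs 30 to 170 mm out. Turns with the spout: its -x axis points outward along the tube. It can be pinched from above across its width or pushed from the side.
- spout_outlet (a point): Centre of the open lower end of the spout's downturned outlet (25 mm diameter), 190 mm out from the swivel axis and 187 mm above the worktop; turns with the spout.
- dish_center (a point): Centre of the loose round white enamel dish, 15 mm above its underside. 126 mm across, 30 mm high, about 0.16 kg; floor shallowly dished (flat 8 mm about the middle, then rising at 8 degrees, steeper to the rim). x points from the dish out along its handle, z up. It stands on the drainer, handle roughly to the right (counter -y).
- dish_handle (a point): Where to hold the dish: on the centre line of its straight black plastic handle, 122 mm out from the dish centre along dish x, 32 mm above the dish's underside. The handle is a bar 14 mm wide, 16 mm high, from 74 to 174 mm out; axes as dish_center. Held here, the dish side pulls down with about 0.2 N m.
- ball_center (a point): Centre of the loose steel ball (straw weight), 22 mm diameter, 43 g, lying in the middle of the dish; it rolls easily. Resting in the middle of the dish its centre is at the height of dish_center.
- cup_beak_center (a point): Half-way up a purple sippy cup with a screw lid and a flat drinking beak, 68 mm diameter, about 110 mm high, upright on the turntable. Leave alone.
- cup_straw_center (a point): Half-way up a teal sippy cup with a screw lid and a short clear straw, 68 mm diameter, about 115 mm high, upright on the turntable. Leave alone.
- cup_handles_center (a point): Half-way up a red sippy cup with a screw lid and two side handles, 68 mm diameter, about 105 mm high, upright on the turntable. Leave alone.
- brush_center (a point): Middle of the straw brush lying on the worktop between sink and shelf: a thin steel wire 235 mm long overall with a white plastic grip, 10 mm high, its length roughly along counter x. Leave alone.
Not all that is in view belongs to the job. There is more than one size of the part that bears dish_center; the job needs the larger.

How it is judged:
By the outcome, as a careful person would: the job done as asked, in the order asked, and still so for the second after the job is handed in, while the arm keeps its last pose, push and grip.
It also fails if it takes over 72 s, if anything falls off the work surface, if the arm or the gripper's body presses on something with over 40 N, if the wrist force passes 120 N, or if a joint passes its speed limit or range.

### The arm

A 6-joint arm with a two-finger parallel gripper is mounted at the origin on the work surface. World frame = base frame: x ahead of the robot, y to its left, z up, the work surface at z = 0. Lengths are in mm, angles in rad, forces in N, time in s.
With the tool pointing down it reaches from about 300 to 775 mm from the base axis. Payload 14.6 kg.
Tool frame: the origin (TCP) lies at the very end of the fingers, on their centre line; the grasp point (between the pads) lies 19 mm behind it; z points along the fingers, y is the direction in which the jaws open and shut (so a half turn about z gives the same grasp; the last joint's range is limited). The gripper opens to 94 mm and grips with 3 to 60 N. Pads are 16 mm wide; open, the fingers measure 119 mm over their backs; the gripper's body (75 mm by 177 mm) begins 78 mm behind the grasp point.
Start: joints at [-1.389, 0.3, 1.521, -0, 1.321, -0.067], TCP at [135.426, -533.056, 205.446] pointing down, gripper open.
Joint ranges: [-3.03, 3.03], [-0.79, 2.21], [0.23, 2.52], [-1.04, 4.18], [0, 3.07], [-2.55, 2.55]. Speed limits (rad/s): [2.22, 2.22, 2.57, 3.14, 3.14, 3.14].

### API

Orientations are given as [roll, pitch, yaw] about the fixed x, y, z axes, in that order (R = Rz(yaw) Ry(pitch) Rx(roll)).
In Python, from cell import manip gives the robot as it stands.
- The arm moves only by the shell command python3 -m inch 'ROWS' [FORCE]. ROWS is a JSON object of lists of equal length, an entry for each row: "grip": the opening, from -1 (shut) to 1 (fully open), so that 0 is half open; "travel": the shift along the world's x, y, z in cm, a list of three; "turn": the turn, a rotation vector about the world's x, y, z in degrees, a list of three. A call has 1 to 10 rows; each row is the pose to reach, as a shift and turn from the pose measured when the call began; what a row does not reach only later rows make up. A row lasts 1/8 s, in which the tool goes at most 62.5 mm and 10.7 degrees, less where a joint would pass 70% of its speed; a pose out of reach is approached as far as the arm can. A call with a gripper value outside its range is refused whole. The fingers move at their own pace and stop on an object; FORCE is the grip in N (left out, the last holds). Time passes only in rows, so rows that repeat a pose let the fingers close. It gives the time, the measured TCP pose, the force and the opening at its end, in the units of the state.
- manip.read_state(): the state, without advancing time (a new reading comes with each control period).
- manip.camera(name): name is "scene" or "top"; returns (picture, depth): 420x560x3 uint8, red, green, blue; 420x560 float32, mm along the optical axis (not along the pixel's ray), 0 where there is no reading.
- manip.calibration(name): a dict with "fx", "fy", "cx", "cy" (pixels), "world_from_camera" (4x4, takes a point from camera to world coordinates). Camera axes: x right, y up, looking along -z (the intrinsics and any distortion apply to the point x, -y, -z); pixel columns grow to the right and rows downward; lengths in mm; the calibration is good to about 2 mm. A picture is of the moment at which its call begins. calibration takes no time and is no camera call.
- manip.sign_off(): hands the job in, once; it reports no verdict.
Trained networks look in the newest picture that a camera, given by its name, has taken for a name from the list of things; names that differ only in an ending like _2 or _b are one class to them, and where a whole thing is asked for, a point or a joint stands for the part that bears it (a point fixed in the world has none). Each returns a list of dicts, best first, with "p" (0 to 1); they miss things now and then, are a little off and sometimes report something else, mostly with a low value. They report only what shows in the picture. A call takes as long as a camera call. They do not tell look-alikes from the thing itself.
- manip.look_for(camera, label): "bbox" ([left, top, right, bottom] in pixels, round what is visible of it).
The state is a dict: "clock": time; "joints": joint angles; "qd": joint speeds; "effort": joint torques, N m; "eef_pos": TCP position; "eef_rot": TCP orientation; "wrist_force": force on the tool from outside, world axes, zero at the start; "moment": the same for the moment, N m; "finger_gap": finger opening in mm.
Only numpy, scipy, OpenCV 4.12 (cv2) and the standard library are available. Lean on these libraries where they do the work, as an engineer would, in place of code of your own. Each camera call takes 0.05 s, during which the arm holds its last target.

## Working session

There is one attempt and no reset: what is moved stays moved. The work goes in short steps, Python scripts to look and compute and a shell command to move; the robot and the scene stay as the last step left them, time stands still between calls to the robot, and variables do not carry over. Pictures are saved under pics/ and viewed, and the job is handed in when it is done.

```bash
ls; mkdir -p pics; python3 - <<'E'
from cell import manip
import cv2,json
print(manip.read_state())
for n in("scene","top"):
    p,d=manip.camera(n); cv2.imwrite(f"pics/{n}0.png",p[:,:,::-1])
    c=manip.calibration(n); print(n,{k:(v.tolist() if hasattr(v,'tolist') else v) for k,v in c.items()})
    for l in("dish_center","dish_handle","spout","ball_center","spout_outlet","counter","drain"):
        try: print(l,[(r['p'],[round(x) for x in r['bbox']]) for r in manip.look_for(n,l)])
        except Exception as e: print(l,e)
E
```

```text
pics
{'clock': 0.0, 'joints': array([-1.38854030e+00,  3.00489072e-01,  1.52157702e+00,  4.02052096e-05,
        1.32069070e+00, -6.65963448e-02]), 'qd': array([-0.00119303,  0.00110879, -0.00050461, -0.00035417, -0.00029161,
       -0.00118271]), 'effort': array([-2.99245774e-03, -5.31813025e+01, -3.52745390e+01,  7.07251928e-02,
        2.44299212e-02, -7.96303311e-05]), 'eef_pos': array([ 135.42289832, -532.80043917,  204.87818905]), 'eef_rot': array([-3.14043369e+00, -1.16326279e-04,  2.48842335e-01]), 'wrist_force': array([1.3002213 , 0.14926328, 0.2535512 ]), 'moment': array([ 0.04998434, -0.056743  , -0.01985691]), 'finger_gap': 94.34450236889509}
scene {'fx': 430.97756954476637, 'fy': 430.97756954476637, 'cx': 283.2826615206774, 'cy': 208.04914575739227, 'world_from_camera': [[0.017090896689270663, -0.6644508213277664, 0.7471365385839546, 1298.312236646778], [0.9998105555368169, 0.004396215349518479, -0.01896117949290861, 41.68754928092088], [0.00931419816829747, 0.7473190612632981, 0.6644000800609708, 829.1805892610049], [0.0, 0.0, 0.0, 1.0]]}
dish_center [(0.81, [93, 209, 1
[... 450 characters left out ...]
832, 'fy': 401.2991345027832, 'cx': 281.58434424005605, 'cy': 213.85683884749554, 'world_from_camera': [[-0.024352950654199648, 0.9964181562662844, -0.08098019299392119, 375.70106766079437], [-0.9996571911973312, -0.02505082463734509, -0.007612901710363803, 62.39677104851111], [-0.009614254099866219, 0.08076703565123333, 0.9966866368474173, 1444.1371931198166], [0.0, 0.0, 0.0, 1.0]]}
dish_center [(0.78, [368, 202, 433, 234]), (0.66, [388, 273, 415, 323])]
dish_handle [(0.63, [369, 201, 436, 237]), (0.57, [388, 271, 412, 323])]
spout [(0.86, [255, 123, 312, 172])]
ball_center []
spout_outlet [(0.69, [254, 120, 309, 170])]
counter [(0.89, [58, 73, 526, 418])]
drain [(0.87, [59, 78, 522, 416])]
```

View pics/scene0.png

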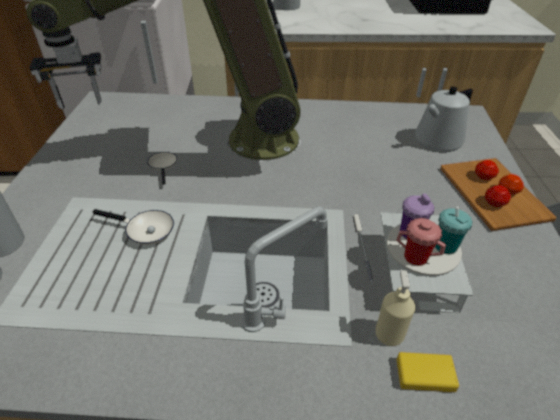

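View pics/top0.png

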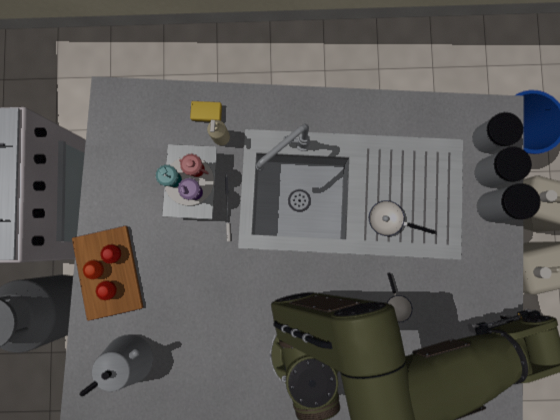

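Scene: the large dish stands on the drainer at (150,229) with its handle at (108,215), and the small look-alike is at (162,160). The spout runs from (253,320) to (320,213). In the top view the dish is at (387,218), the drain at (299,200) and the spout base at (305,127). Next I measure these.

```bash
cat > h.py <<'E'
import numpy as np,cv2
from cell import manip
def grab(n,f=None):
    p,d=manip.camera(n)
    if f: cv2.imwrite(f"pics/{f}.png",p[:,:,::-1])
    return p,d
def pts(n,d):
    c=manip.calibration(n);T=np.array(c['world_from_camera'])
    v,u=np.mgrid[:420,:560]
    P=np.stack([(u-c['cx'])/c['fx']*d,-(v-c['cy'])/c['fy']*d,-d],-1)
    return P@T[:3,:3].T+T[:3,3]
def proj(n,X):
    c=manip.calibration(n);T=np.array(c['world_from_camera'])
    q=(np.atleast_2d(X)-T[:3,3])@T[:3,:3]
    return np.stack([c['cx']+c['fx']*q[:,0]/-q[:,2],c['cy']-c['fy']*q[:,1]/-q[:,2]],1)
E
python3 - <<'E'
from h import *
np.set_printoptions(precision=1,suppress=True)
p,d=grab("top");P=pts("top",d)
p2,d2=grab("scene");P2=pts("scene",d2)
np.savez("m0.npz",P=P,P2=P2,p=p,p2=p2)
for a in[(299,200),(387,218),(420,228),(435,232),(305,127),(285,145),(262,163),(260,240),(430,150)]: print("top",a,P[a[1],a[0]])
for a in[(150,232),(108,215),(97,212),(120,218),(253,300),(285,230),(320,213),(264,294)]: print("scene",a,P2[a[1],a[0]])
# crops
cv2.imwrite("pics/tz.png",cv2.resize(p[100:270,220:480,::-1],None,fx=3,fy=3,interpolation=cv2.INTER_CUBIC))
cv2.imwrite("pics/sz.png",cv2.resize(p2[190:340,80:340,::-1],None,fx=3,fy=3,interpolation=cv2.INTER_CUBIC))
E
```

```text
top (299, 200) [ 558.5    3.8 -146.1]
top (387, 218) [ 466.7 -298.1   28.8]
top (420, 228) [ 428.1 -407.8   42. ]
top (435, 232) [ 413.8 -472.2    6.7]
top (305, 127) [739.4  -6.8 237.1]
top (285, 145) [684.8  56.  237.2]
top (262, 163) [630.7 127.5 238.1]
top (260, 240) [400.7 153.1   2. ]
top (430, 150) [ 710.5 -469.3   10. ]
scene (150, 232) [ 478.7 -291.1   17.3]
scene (108, 215) [ 437.5 -407.3   41.5]
scene (97, 212) [ 420.6 -442.9   37.2]
scene (120, 218) [ 447.3 -373.2   39.3]
scene (253, 300) [758.1  -4.8  94.9]
scene (285, 230) [701.   60.7 240.9]
scene (320, 213) [646.  133.7 235.1]
scene (264, 294) [ 559.6    9.7 -147.8]
```

View pics/tz.png

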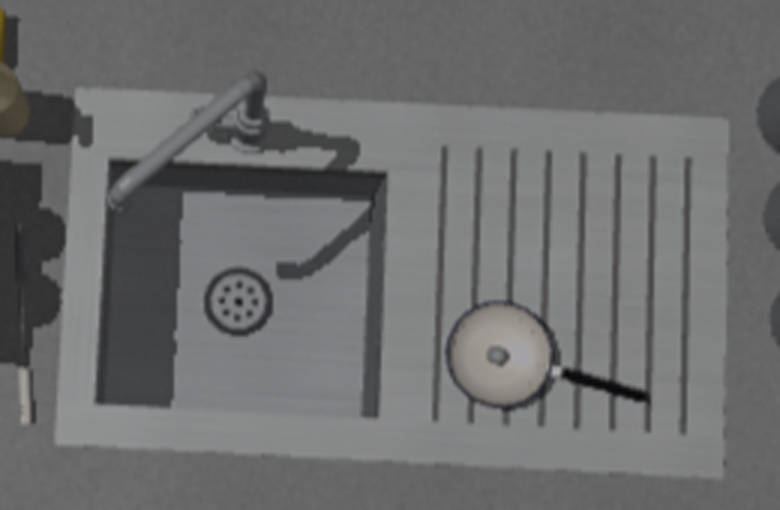

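View pics/sz.png

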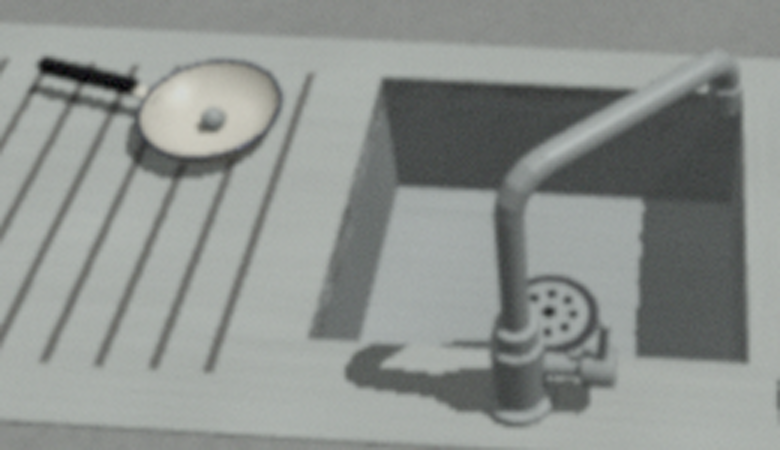

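```bash
python3 - <<'E'
from h import *
np.set_printoptions(precision=1,suppress=True)
m=np.load("m0.npz");P=m['P'];P2=m['P2'];p=m['p']
c=manip.calibration("top");T=np.array(c['world_from_camera'])
def ray(u,v,z):
    r=T[:3,:3]@np.array([(u-c['cx'])/c['fx'],-(v-c['cy'])/c['fy'],-1]);return T[:3,3]+r*(z-T[2,3])/r[2]
Z=lambda x,y:(220+x/3-.33,100+y/3-.33)
for nm,a in dict(bl=(78,88),br=(728,118),fl=(55,443),fr=(722,477),bowlBR=(387,174),bowlFR=(380,418),bowlBL=(110,160),bowlFL=(97,404)).items(): print(nm,ray(*Z(*a),3))
print("drain",ray(*Z(238,301),-150), "pivot top",ray(*Z(258,82),240))
# spout tube from both clouds
for n,Q in(("top",P),("scene",P2)):
    k=(Q[...,2]>222)&(Q[...,2]<250)&(Q[...,0]>600)&(Q[...,0]<790)&(abs(Q[...,1])<200)
    q=Q[k];mu=q.mean(0);dr=np.linalg.svd((q-mu)[:,:2],full_matrices=False)[2][0]
    s=(q-mu)[:,:2]@dr;print(n,len(q),mu,dr,np.arctan2(dr[1],dr[0]),mu[:2]+dr*s.min(),mu[:2]+dr*s.max(),q[:,2].max())
    # dish rim
    k=(Q[...,2]>20)&(Q[...,2]<60)&(Q[...,0]>350)&(Q[...,0]<560)&(Q[...,1]<-200)&(Q[...,1]>-520)
    q=Q[k];print(" dish/handle",len(q),q.min(0),q.max(0))
    img=m['p' if n=="top" else 'p2'].astype(int).sum(-1)
    h=(img<150)&(Q[...,2]>28)&(Q[...,2]<55)&(Q[...,0]>350)&(Q[...,0]<560)&(Q[...,1]<-330)&(Q[...,1]>-520)
    q=Q[h];mu=np.median(q,0);mm=q.mean(0);dr=np.linalg.svd((q-mm)[:,:2],full_matrices=False)[2][0];s=(q-mm)[:,:2]@dr
    print(" handle",len(q),mm,dr,mm[:2]+dr*s.min(),mm[:2]+dr*s.max(),np.median(q[:,2]))
    b=(img>330)&(Q[...,2]>8)&(Q[...,2]<45)&(np.hypot(Q[...,0]-470,Q[...,1]+298)<80)
    (cx,cy),r=cv2.minEnclosingCircle(Q[b][:,:2].astype(np.float32));print(" circ",cx,cy,r,b.sum())
    k=(abs(Q[...,2])<20)&(Q[...,0]>300)&(Q[...,0]<380)&(abs(Q[...,1])<150);print(" worktop z",np.median(Q[k][:,2]))
    k=(Q[...,0]>450)&(Q[...,0]<700)&(Q[...,1]>-540)&(Q[...,1]<-420)&(abs(Q[...,2])<20);print(" drainer z",np.median(Q[k][:,2]))
E
```

```text
bl [808.4 197.5   3. ]
br [ 749.7 -591.4    3. ]
fl [376.4 232.4   3. ]
fr [ 317.  -558.1    3. ]
bowlBR [ 691.7 -175.6    3. ]
bowlFR [ 396.7 -156.1    3. ]
bowlBL [717.9 160.1   3. ]
bowlFL [421.7 181.4   3. ]
drain [ 559.     3.6 -150. ] pivot top [738.5  -8.6 240. ]
top 420 [685.7  66.3 241.8] [-0.6  0.8] 2.246441387405886 [750.9 -15.1] [623.7 143.6] 249.89606360591893
 dish/handle 504 [ 406.6 -454.9   20. ] [ 530.5 -232.1   49.3]
 handle 94 [ 429.4 -409.7   42.6] [0.4 0.9] [ 410.1 -452. ] [ 467.2 -327. ] 43.22489917786629
 circ 471.3663635253906 -298.8929138183594 78.39044189453125 784
 worktop z 1.7569383565830776
 drainer z 4.298884710412722
scene 906 [699.7  60.9 238.4] [ 0.6 -0.8] -0.9036623575508542 [632.3 146.5] [755.8 -10.3] 246.38435822387225
 dish/handle 703 [ 406.  -457.5   20.1] [ 535.1 -228.4   46. ]
 handle 118 [ 435.1 -406.2   39.8] [0.3 1. ] [ 421.  -449.6] [ 448.9 -363.9] 40.49493127905748
 circ 469.1756896972656 -298.3812255859375 70.31659698486328 1005
 worktop z -1.1207882904167263
 drainer z 1.615493935745917
```

```bash
python3 -m inch '{"grip":[1,1,1,1,1,1,1,1,1,1],"travel":[[0,0,5],[3,3,10],[6,7,12],[9,11,12],[12,15,12],[15,19,12],[18,23,12],[22,27,12],[26,31,12],[26,31,12]],"turn":[[0,0,5],[0,0,12],[0,0,20],[0,0,28],[0,0,36],[0,0,44],[0,0,52],[0,0,58],[0,0,60],[0,0,60]]}'
```

```text
clock: 2.15
eef_pos: [397.1, -220.7, 325.4]
eef_rot: [3.142, -0.0, 1.301]
wrist_force: [-0.7, -0.0, -0.4]
finger_gap: 93.9
```

```bash
python3 -m inch '{"grip":[1,1,1,1,1,1,1,1,1,1],"travel":[[3,4,0],[6,8,0],[9,12,0],[13,16,0],[17,20,0],[20,24,0],[23,28,0],[26.3,32,0],[26.3,32,0],[26.3,32,0]],"turn":[[0,0,6],[0,0,13],[0,0,20],[0,0,28],[0,0,36],[0,0,44],[0,0,52],[0,0,54],[0,0,54],[0,0,54]]}'; python3 - <<'E'
from h import *
for n in("top","scene"): p,d=grab(n,n+"1"); cv2.imwrite(f"pics/{n}1.png",cv2.resize(p[80:360,150:430,::-1],None,fx=2,fy=2))
E
```

```text
clock: 3.4
eef_pos: [660.0, 98.2, 325.2]
eef_rot: [-3.141, -0.0, 2.242]
wrist_force: [-0.3, 0.1, 0.7]
finger_gap: 93.9
```

View pics/scene1.png

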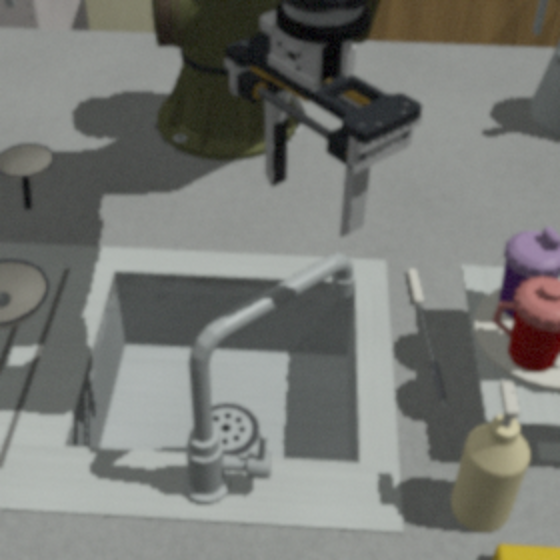

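The gripper is above the tube near its outer end, with its jaws square to it. I lower it and pinch.

```bash
python3 -m inch '{"grip":[1,1,1,1,1,1,-0.9,-0.9,-0.9,-0.9],"travel":[[0,0,-2],[0,0,-5],[0,0,-8],[0,0,-10],[0,0,-10.9],[0,0,-10.9],[0,0,-10.9],[0,0,-10.9],[0,0,-10.9],[0,0,-10.9]],"turn":[[0,0,0],[0,0,0],[0,0,0],[0,0,0],[0,0,0],[0,0,0],[0,0,0],[0,0,0],[0,0,0],[0,0,0]]}' 20
python3 -m inch '{"grip":[-0.9,-0.9,-0.9,-0.9],"travel":[[0,0,0],[0,0,0],[0,0,0],[0,0,0]],"turn":[[0,0,0],[0,0,0],[0,0,0],[0,0,0]]}'
python3 - <<'E'
from h import *
for n in("scene",): p,d=grab(n); cv2.imwrite(f"pics/{n}2.png",cv2.resize(p[80:360,150:430,::-1],None,fx=2,fy=2))
s=manip.read_state();print(s['eef_pos'],s['eef_rot'])
import numpy as np
# arc waypoints in cm/deg
th=s['eef_rot'][2]; pv=np.array([747.5,-10.8]); e=s['eef_pos'][:2]; v=e-pv; print(np.hypot(*v),np.arctan2(v[1],v[0]))
for k in range(1,11):
    a=np.radians(47.2*k/10);R=np.array([[np.cos(a),-np.sin(a)],[np.sin(a),np.cos(a)]]);print(np.round((R@v-v)/10,2),round(4.72*k,1))
E
```

```text
clock: 4.75
eef_pos: [659.8, 97.9, 217.2]
eef_rot: [3.141, 0.0, 2.242]
wrist_force: [0.5, 0.1, 0.3]
finger_gap: 57.6
clock: 5.25
eef_pos: [659.9, 98.1, 217.2]
eef_rot: [3.14, 0.0, 2.242]
wrist_force: [1.5, 0.4, -0.5]
finger_gap: 19.3
[659.92884038  98.04976075 217.17320655] [3.14053682e+00 2.95306790e-04 2.24202216e+00]
139.70317967993378 2.248283671592451
[-0.87 -0.76] 4.7
[-1.67 -1.58] 9.4
[-2.4  -2.47] 14.2
[-3.05 -3.42] 18.9
[-3.63 -4.42] 23.6
[-4.12 -5.46] 28.3
[-4.52 -6.53] 33.0
[-4.83 -7.64] 37.8
[-5.05 -8.77] 42.5
[-5.18 -9.91] 47.2
```

View pics/scene2.png

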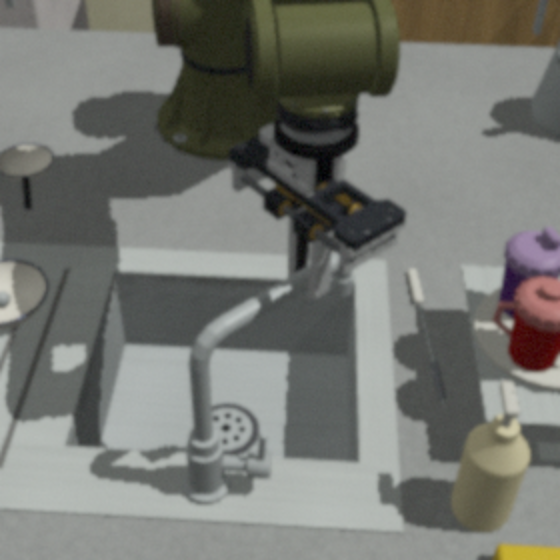

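The tube is pinched, with a gap of 19.3 mm against its 20 mm diameter. Now I swing it along the arc.

```bash
python3 -m inch '{"grip":[-0.9,-0.9,-0.9,-0.9,-0.9],"travel":[[-0.87,-0.76,0],[-1.67,-1.58,0],[-2.4,-2.47,0],[-3.05,-3.42,0],[-3.05,-3.42,0]],"turn":[[0,0,4.7],[0,0,9.4],[0,0,14.2],[0,0,18.9],[0,0,18.9]]}'
python3 - <<'E'
from h import *
s=manip.read_state();print(s['wrist_force'],s['moment'])
th=s['eef_rot'][2]; pv=np.array([747.5,-10.8]); e=s['eef_pos'][:2]; v=e-pv; b=np.arctan2(v[1],v[0]);print(np.hypot(*v),b,th)
tot=3.067-b
for k in range(1,9):
    a=tot*k/8;R=np.array([[np.cos(a),-np.sin(a)],[np.sin(a),np.cos(a)]]);print(np.round((R@v-v)/10,2),round(np.degrees(a),1))
E
```

```text
clock: 5.92
eef_pos: [629.4, 63.1, 217.2]
eef_rot: [3.141, 0.001, 2.571]
wrist_force: [2.4, -3.4, -1.6]
finger_gap: 19.3
[ 2.41974908 -3.36829866 -1.61714698] [-0.62289954 -0.44286412  0.16505537]
139.35154948005504 2.5826351578856013 2.5709866189748114
[-0.43 -0.73] 3.5
[-0.81 -1.48] 6.9
[-1.14 -2.26] 10.4
[-1.43 -3.05] 13.9
[-1.67 -3.86] 17.3
[-1.85 -4.68] 20.8
[-1.99 -5.51] 24.3
[-2.08 -6.35] 27.8
```

```bash
python3 -m inch '{"grip":[-0.9,-0.9,-0.9,-0.9,-0.9,-0.9,-0.9,-0.9,-0.9,-0.9],"travel":[[-0.43,-0.73,0],[-0.81,-1.48,0],[-1.14,-2.26,0],[-1.43,-3.05,0],[-1.67,-3.86,0],[-1.85,-4.68,0],[-1.99,-5.51,0],[-2.08,-6.35,0],[-2.08,-6.35,0],[-2.08,-6.35,0]],"turn":[[0,0,3.5],[0,0,6.9],[0,0,10.4],[0,0,13.9],[0,0,17.3],[0,0,20.8],[0,0,24.3],[0,0,27.8],[0,0,28.1],[0,0,28.1]]}'
python3 -m inch '{"grip":[0.5,0.5,0.5,0.5,0.5,0.5],"travel":[[0,0,0],[0,0,0],[0,0,0],[0,0,2],[0,0,6],[0,0,11]],"turn":[[0,0,0],[0,0,0],[0,0,0],[0,0,0],[0,0,0],[0,0,0]]}'
python3 - <<'E'
from h import *
s=manip.read_state();print(s['eef_pos'],s['eef_rot'])
for n in("scene","top"):
    p,d=grab(n,n+"3");Q=pts(n,d);np.savez(n+"3.npz",p=p,Q=Q)
    k=(Q[...,2]>225)&(Q[...,2]<252)&(Q[...,0]>635 if n=="top" else Q[...,0]>560)&(Q[...,0]<740)&(abs(Q[...,1])<60)
    q=Q[k];mu=q.mean(0)
    if len(q)>5:
        dr=np.linalg.svd((q-mu)[:,:2],full_matrices=False)[2][0];print(n,len(q),mu,dr,np.arctan(dr[1]/dr[0]),np.percentile(q[:,0],[2,98]))
E
```

```text
clock: 7.18
eef_pos: [609.1, -0.5, 217.2]
eef_rot: [-3.141, 0.002, 3.059]
wrist_force: [4.7, -2.2, -2.1]
finger_gap: 19.8
clock: 7.92
eef_pos: [608.7, -0.4, 327.8]
eef_rot: [-3.141, -0.0, 3.059]
wrist_force: [-0.2, 0.5, -0.4]
finger_gap: 70.1
[ 6.08656687e+02 -4.28607187e-01  3.27829659e+02] [-3.14143349e+00 -1.62861935e-04  3.05890976e+00]
scene 588 [663.43055673  -1.26533934 241.04993865] [ 0.99749798 -0.07069501] -0.07075403189055766 [571.25703228 737.97124353]<stdin>:6: RuntimeWarning: Mean of empty slice.
  ret = um.true_divide(
```

View pics/scene3.png

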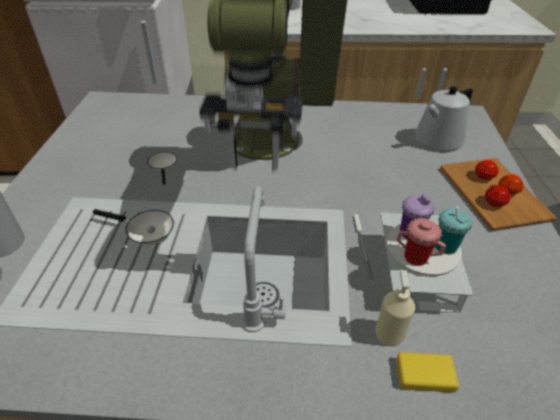

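View pics/top3.png

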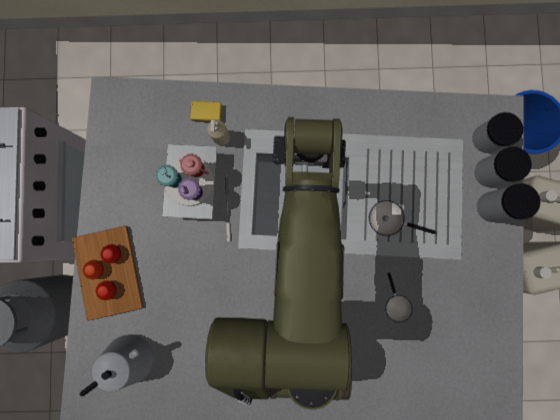

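The spout now points straight to the front in the scene view: tube yaw -0.071 against -0.0745 for the counter. Next I measure the dish handle by intersecting pixel rays with planes of known height.

```bash
python3 - <<'E'
from h import *
np.set_printoptions(precision=1,suppress=True)
for n,box in(("top",(400,215,445,245)),("scene",(85,203,132,228))):
    p=np.load(n+"3.npz")['p']
    c=manip.calibration(n);T=np.array(c['world_from_camera'])
    def ray(u,v,z):
        r=T[:3,:3]@np.array([(u-c['cx'])/c['fx'],-(v-c['cy'])/c['fy'],-1]);return T[:3,3]+r*(z-T[2,3])/r[2]
    x0,y0,x1,y1=box;g=p[y0:y1,x0:x1].astype(int).max(-1)
    w=np.clip(70-g,0,40).astype(np.uint8)
    nl,lab,st,ce=cv2.connectedComponentsWithStats((w>0).astype(np.uint8))
    i=1+np.argmax(st[1:,4]);vv,uu=np.nonzero(lab==i);W=w[vv,uu].astype(float)
    q=np.array([ray(u+x0,v+y0,38) for u,v in zip(uu,vv)])[:,:2]
    mu=(q*W[:,None]).sum(0)/W.sum();C=np.cov(q.T,aweights=W);e,V=np.linalg.eigh(C);dr=V[:,1]*(-np.sign(V[1,1]))
    s=(q-mu)@dr;print(n,len(q),mu,dr,np.arctan2(dr[1],dr[0]),mu+dr*s.min(),mu+dr*s.max(), "centre by -124:",mu-124*dr)
    # dish rim circle at z=33 : bright, large
    cx,cy=proj(n,[470,-298,33])[0];
    Q=np.array([[ray(u,v,33)[:2] for u in range(int(cx)-40,int(cx)+40)] for v in range(int(cy)-40,int(cy)+40)])
    sub=p[int(cy)-40:int(cy)+40,int(cx)-40:int(cx)+40]
    cv2.imwrite(f"pics/d_{n}.png",cv2.resize(sub[...,::-1],None,fx=6,fy=6,interpolation=cv2.INTER_CUBIC))
    hues=(sub[...,0].astype(int)-sub[...,2])
    k=(hues>12)&(np.hypot(Q[...,0]-470,Q[...,1]+298)<75)
    q=Q[k];print("  enamel",len(q),q.mean(0),q.min(0),q.max(0),(q.min(0)+q.max(0))/2,cv2.minEnclosingCircle(q.astype(np.float32)))
E
```

```text
top 200 [ 428.5 -402.8] [-0.3 -1. ] -1.8861051867398435 [ 441.7 -362.1] [ 408.3 -464.5] centre by -124: [ 466.9 -284.9]<stdin>:22: RuntimeWarning: Mean of empty slice.
  ret = um.true_divide(
Traceback (most recent call last):
ValueError: zero-size array to reduction operation minimum which has no identity
```

View pics/d_top.png

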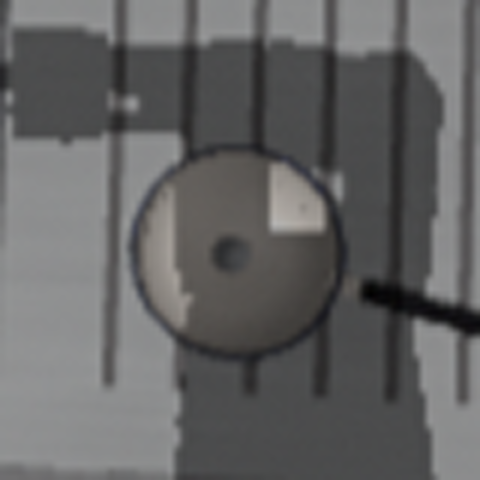

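The arm's shadow lies over the dish in the newer picture, so I use the first one. The zoom shows the rim centred at about (238,250), with a radius of about 106 zoomed pixels.

```bash
python3 - <<'E'
from h import *
np.set_printoptions(precision=1,suppress=True)
m=np.load("m0.npz")
for n,key,box in(("top",'p',(402,218,440,240)),("scene",'p2',(85,203,132,228))):
    p=m[key]
    c=manip.calibration(n);T=np.array(c['world_from_camera'])
    def ray(u,v,z):
        r=T[:3,:3]@np.array([(u-c['cx'])/c['fx'],-(v-c['cy'])/c['fy'],-1]);return T[:3,3]+r*(z-T[2,3])/r[2]
    x0,y0,x1,y1=box;g=p[y0:y1,x0:x1].astype(int).max(-1)
    for th in(45,60):
        w=np.clip(th-g,0,th).astype(np.uint8)
        nl,lab,st,ce=cv2.connectedComponentsWithStats((w>0).astype(np.uint8))
        i=1+np.argmax(st[1:,4]);vv,uu=np.nonzero(lab==i);W=np.ones(len(vv))
        q=np.array([ray(u+x0,v+y0,39) for u,v in zip(uu,vv)])[:,:2]
        mu=(q*W[:,None]).sum(0)/W.sum();C=np.cov(q.T,aweights=W);e,V=np.linalg.eigh(C);dr=V[:,1]*(-np.sign(V[1,1]))
        s=(q-mu)@dr;print(n,len(q),mu,dr,np.arctan2(dr[1],dr[0]),mu+dr*s.min(),mu+dr*s.max(),"len",np.ptp(s),"centre by -124:",mu-124*dr)
    cx,cy=proj(n,[470,-298,33])[0];x0,y0=int(cx)-40,int(cy)-40
    sub=p[y0:y0+80,x0:x0+80]
    cv2.imwrite(f"pics/e_{n}.png",cv2.resize(sub[...,::-1],None,fx=6,fy=6,interpolation=cv2.INTER_CUBIC))
    hu=cv2.GaussianBlur(sub,(0,0),1).astype(int);hu=hu[...,0]-hu[...,2]
    nl,lab,st,ce=cv2.connectedComponentsWithStats((hu>8).astype(np.uint8));i=1+np.argmax(st[1:,4]);
    cnt=max(cv2.findContours((lab==i).astype(np.uint8),0,2)[0],key=len);h=cv2.convexHull(cnt)
    el=cv2.fitEllipse(h);print("  el",el,st[i],"->",ray(el[0][0]+x0,el[0][1]+y0,33))
    if n=="top": print("  rim by eye",ray(367-0.+ -0,218,33), ray(347+238/6-.4+0,0,33) if 0 else "", x0,y0)
E
```

```text
top 95 [ 427.6 -413.5] [-0.3 -0.9] -1.8906531225024918 [ 443.1 -366.7] [ 411.9 -460.8] len 99.13060371507778 centre by -124: [ 466.6 -295.8]
top 107 [ 427.3 -413.7] [-0.3 -0.9] -1.8943214719653554 [ 443.5 -365.3] [ 410.2 -464.7] len 104.83405155415946 centre by -124: [ 466.7 -296.1]
  el ((39.459171295166016, 41.74850082397461), (29.595073699951172, 30.41077995300293), 147.1132049560547) [ 25  27  30  31 566] -> [ 467.4 -295.2   33. ]
  rim by eye [ 468.2 -226.9   33. ]  347 176
scene 108 [ 433.8 -407.8] [-0.3 -0.9] -1.8986316982396327 [ 448.1 -365.8] [ 419.  -451.4] len 90.41823846986799 centre by -124: [ 473.8 -290.4]
scene 133 [ 434.5 -406.1] [-0.3 -0.9] -1.9074601185981648 [ 449.4 -363.6] [ 417.9 -453.7] len 95.46762891447798 centre by -124: [ 475.5 -289.1]
  el ((42.986236572265625, 40.98479080200195), (27.592548370361328, 44.63490295410156), 76.11022186279297) [ 21  27  45  29 881] -> [ 472.  -292.1   33. ]
```

View pics/e_top.png

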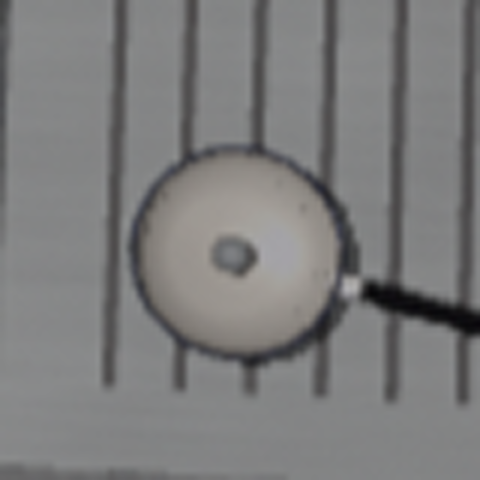

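View pics/e_scene.png

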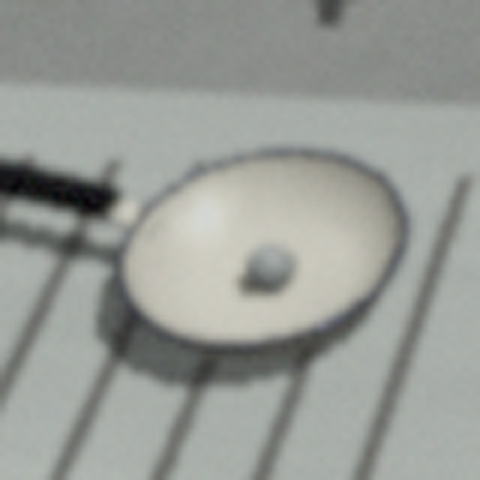

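The two cameras agree on yaw (about -1.896) and differ by about 4 mm in position. I now go above the handle.

```bash
python3 -m inch '{"grip":[0.5,0.5,-0.1,-0.1,-0.1,-0.1,-0.1,-0.1,-0.1,-0.1],"travel":[[-1,-3,0],[-3,-7,0],[-5,-12,0],[-7,-17,0],[-9,-22,0],[-11,-27,0],[-13,-32,0],[-15,-36,0],[-17,-39,-2],[-17.9,-41,-4]],"turn":[[0,0,-5],[0,0,-14],[0,0,-24],[0,0,-34],[0,0,-44],[0,0,-54],[0,0,-64],[0,0,-74],[0,0,-84],[0,0,-92]]}' 
python3 - <<'E'
from h import *
s=manip.read_state();e=s['eef_pos'];print((np.array([429.5,-410.5,110])-e)/10,np.degrees(1.246-s['eef_rot'][2]))
E
```

```text
clock: 9.28
eef_pos: [429.8, -411.7, 292.0]
eef_rot: [-3.141, 0.01, 1.447]
wrist_force: [0.8, -0.2, 0.3]
finger_gap: 42.2
[ -0.02836167   0.12245979 -18.20171402] -11.489991947286242
```

```bash
python3 -m inch '{"grip":[-0.1,-0.1,-0.1,-0.1,-0.1,-0.1,-0.1,-0.1],"travel":[[0,0,-2],[0,0.1,-6],[0,0.1,-11],[0,0.1,-16],[0,0.1,-19],[0,0.1,-20.5],[0,0.1,-20.5],[0,0.1,-20.5]],"turn":[[0,0,-3],[0,0,-7],[0,0,-10],[0,0,-11.5],[0,0,-11.5],[0,0,-11.5],[0,0,-11.5],[0,0,-11.5]]}' 
python3 - <<'E'
from h import *
s=manip.read_state();print(s['eef_pos'],s['eef_rot'])
for n in("scene","top"):
    p,d=grab(n,n+"4");Q=pts(n,d);np.savez(n+"4.npz",p=p,Q=Q)
    if n=="scene": cv2.imwrite("pics/s4.png",cv2.resize(p[130:280,40:240,::-1],None,fx=4,fy=4,interpolation=cv2.INTER_CUBIC))
    # spout
    k=(Q[...,2]>228)&(Q[...,2]<252)&(Q[...,0]>560)&(Q[...,0]<735)&(abs(Q[...,1])<60)
    q=Q[k];mu=q.mean(0)
    dr=np.linalg.svd((q-mu)[:,:2],full_matrices=False)[2][0];print(n,len(q),mu,np.arctan(dr[1]/dr[0]),np.percentile(q[:,0],[1,99]))
p=np.load("top4.npz")['p'];cv2.imwrite("pics/t4.png",cv2.resize(p[100:250,230:430,::-1],None,fx=4,fy=4,interpolation=cv2.INTER_CUBIC))
E
```

```text
clock: 10.28
eef_pos: [430.2, -411.2, 88.4]
eef_rot: [3.14, 0.011, 1.246]
wrist_force: [0.1, 0.7, 0.4]
finger_gap: 42.0
[ 430.23793536 -411.1901168    88.41128219] [3.14005924 0.01098927 1.2457935 ]
scene 561 [659.86126241  -1.06284918 241.2679098 ] -0.07122009433360152 [568.62632018 733.6462126 ]
top 369 [644.25181286  -2.61314408 243.32730459] -0.06577761257459297 [560.62007717 731.68722557]
```

View pics/s4.png

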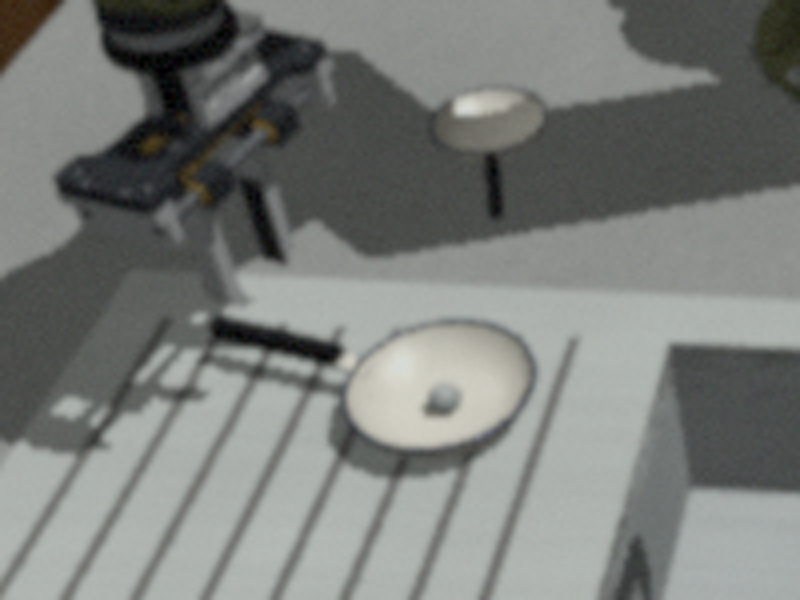

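View pics/t4.png

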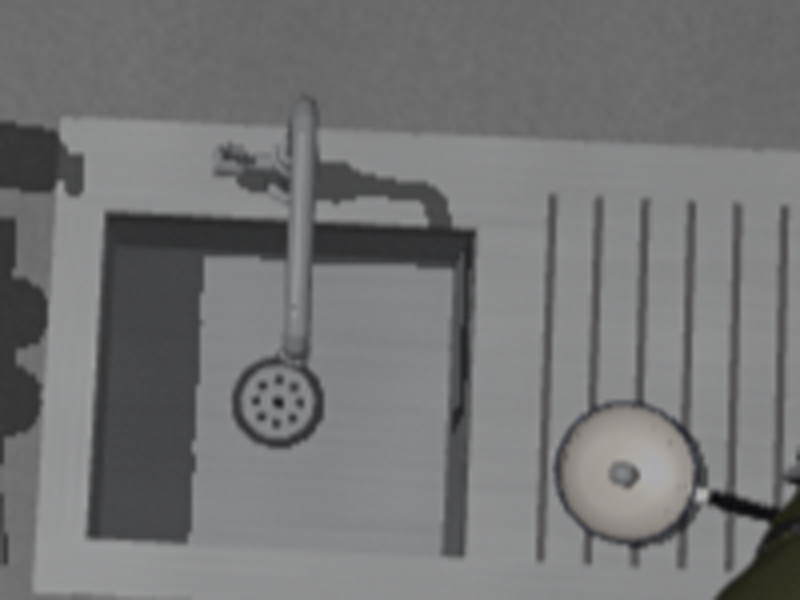

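The spout is aligned in both views (yaw -0.066 and -0.071). The ball is centred in the dish at (443,397) in the scene zoom. Before going down I check where the planned grasp point and outlet project in the pictures.

```bash
python3 - <<'E'
from h import *
D=np.array([559,3.5]);
for n,x0,y0 in(("scene",40,130),("top",230,100)):
    for nm,X in dict(grasp=[430.2,-411.2,35],graspA=[430.2+7*.948,-411.2-7*.317,35],outlet=[559,3.5,187],tubetop=[579,2,245]).items(): print(n,nm,(proj(n,X)[0]-[x0,y0]+.5)*4)
E
```

```text
scene grasp [273.8000828  341.77436286]
scene graspA [267.6626136  348.44519266]
scene outlet [875.04629694 294.54006479]
scene tubetop [868.1043037  237.38905009]
top grasp [763.08369585 511.84952502]
top graspA [765.22665141 504.21578498]
top outlet [292.5625437  352.83158943]
top tubetop [297.07345399 315.30826697]
```

The grasp point projects onto the middle of the handle, and the outlet projects where it is seen. I go down, then close.

```bash
python3 -m inch '{"grip":[-0.1,-0.1,-0.1,-0.1,-0.1,-0.1,-0.1],"travel":[[0,0,-1.5],[0,0,-3.5],[0,0,-5.5],[0,0,-6.7],[0,0,-7.2],[0,0,-7.2],[0,0,-7.2]],"turn":[[0,0,0],[0,0,0],[0,0,0],[0,0,0],[0,0,0],[0,0,0],[0,0,0]]}' 60
python3 -m inch '{"grip":[-0.2,-0.3,-0.4,-0.5,-0.55,-0.6,-0.65,-0.7,-0.75,-0.8],"travel":[[0,0,0],[0,0,0],[0,0,0],[0,0,0],[0,0,0],[0,0,0],[0,0,0],[0,0,0],[0,0,0],[0,0,0]],"turn":[[0,0,0],[0,0,0],[0,0,0],[0,0,0],[0,0,0],[0,0,0],[0,0,0],[0,0,0],[0,0,0],[0,0,0]]}' 60
python3 -m inch '{"grip":[-1,-1,-1,-1],"travel":[[0,0,0],[0,0,0],[0,0,0],[0,0,0]],"turn":[[0,0,0],[0,0,0],[0,0,0],[0,0,0]]}' 60
python3 - <<'E'
from h import *
s=manip.read_state();print(s['eef_pos'],s['eef_rot'],s['wrist_force'],s['moment'])
p,d=grab("scene");cv2.imwrite("pics/s5.png",cv2.resize(p[130:280,40:240,::-1],None,fx=4,fy=4,interpolation=cv2.INTER_CUBIC))
E
```

```text
clock: 11.25
eef_pos: [430.5, -411.4, 17.0]
eef_rot: [3.139, 0.011, 1.246]
wrist_force: [-0.6, 0.6, 0.0]
finger_gap: 42.5
clock: 12.5
eef_pos: [430.4, -411.4, 17.0]
eef_rot: [3.139, 0.011, 1.246]
wrist_force: [-1.7, 0.0, -0.8]
finger_gap: 13.6
clock: 13.0
eef_pos: [430.4, -411.4, 17.0]
eef_rot: [3.139, 0.011, 1.246]
wrist_force: [-0.7, 0.9, 0.3]
finger_gap: 13.6
[ 430.42235727 -411.38173593   16.97103815] [3.13920379 0.01143711 1.24580981] [-0.74385976  0.8678976   0.33270017] [-0.0487041   0.0554077   0.00286177]
```

View pics/s5.png

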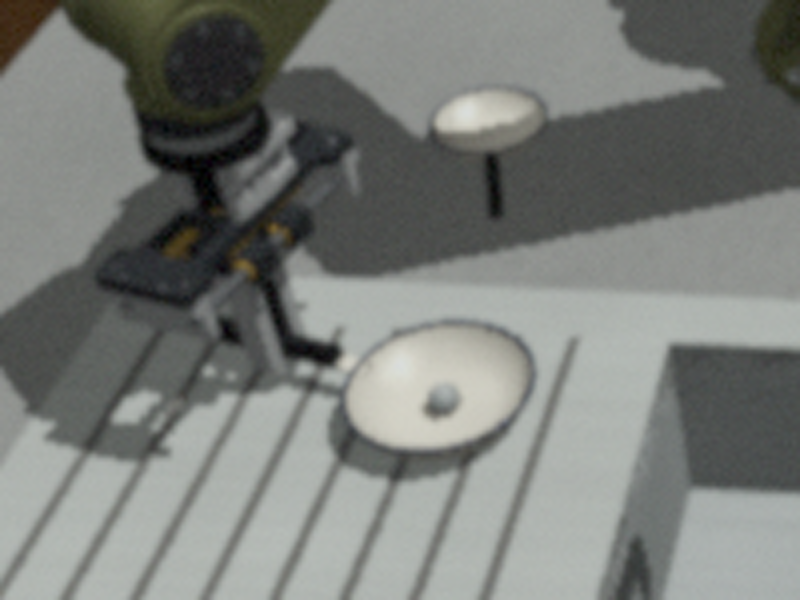

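The handle is gripped (gap 13.6 mm, handle 14 mm). I lift slowly a few cm first and check that the dish stays level.

```bash
python3 -m inch '{"grip":[-1,-1,-1,-1,-1,-1,-1,-1,-1,-1],"travel":[[0,0,0.2],[0,0,0.5],[0,0,0.9],[0,0,1.4],[0,0,2],[0,0,2.7],[0,0,3.3],[0,0,3.8],[0,0,4],[0,0,4]],"turn":[[0,0,0],[0,0,0],[0,0,0],[0,0,0],[0,0,0],[0,0,0],[0,0,0],[0,0,0],[0,0,0],[0,0,0]]}'
cat > lv.py <<'E'
from h import *
import sys
np.set_printoptions(precision=2,suppress=True)
def level(tag,r0=66):
    s=manip.read_state();psi=s['eef_rot'][2];R=np.array([-np.cos(psi),-np.sin(psi)]) # handle direction
    g=s['eef_pos'].copy();g[2]+=19
    c=g[:2]-122*R; print("tool",s['eef_pos'],s['eef_rot'],"F",s['wrist_force'],"M",s['moment'],"exp centre",c)
    for n in("top","scene"):
        p,d=grab(n);Q=pts(n,d)
        x,y=(proj(n,[c[0],c[1],g[2]-17])[0]).astype(int);x=max(75,min(x,484));y=max(57,min(y,362))
        cv2.imwrite(f"pics/{tag}_{n}.png",cv2.resize(p[y-57:y+57,x-75:x+75,::-1],None,fx=4,fy=4,interpolation=cv2.INTER_CUBIC))
        k=(np.hypot(Q[...,0]-c[0],Q[...,1]-c[1])<60)&(abs(Q[...,2]-(g[2]-17))<22)
        if k.sum()<50: print(n,"hidden");continue
        hsv=p[k].astype(int);q=Q[k]
        # symmetric bowl surface fit: z=a+b.x+c r^2
        X=q[:,:2]-c; u=X@R; v=X@np.array([-R[1],R[0]])
        rr=np.hypot(u,v);kk=(rr>16)&(rr<55);A=np.c_[np.ones(kk.sum()),u[kk],v[kk],rr[kk]**2,rr[kk]**3]
        z=q[kk,2]
        for _ in range(4):
            co=np.linalg.lstsq(A,z,rcond=None)[0];e=abs(A@co-z);w=e<max(2.5*np.median(e),1);A,z=A[w],z[w]
        print(n,"slope deg along handle (+=handle side up)",np.degrees(co[1]),"across",np.degrees(co[2]),"z0",co[0],"n",len(z),"zmax",np.percentile(q[:,2],98), "dish mean dark offset")
if __name__=="__main__": level(sys.argv[1])
E
python3 lv.py a1
```

```text
clock: 14.3
eef_pos: [430.4, -411.4, 57.0]
eef_rot: [3.139, 0.011, 1.246]
wrist_force: [0.1, -0.2, -1.4]
finger_gap: 13.5
tool [ 430.41 -411.36   57.  ] [3.14 0.01 1.25] F [ 0.14 -0.16 -1.44] M [-0.23 -0.    0.02] exp centre [ 469.36 -295.75]
top slope deg along handle (+=handle side up) 2.3188859513813838 across 0.15797189001423795 z0 48.854446783278405 n 641 zmax 74.72766551885675 dish mean dark offset
scene slope deg along handle (+=handle side up) 3.115593578705595 across 1.3112273997600667 z0 46.41389129588393 n 665 zmax 71.59416797435003 dish mean dark offset
```

```bash
python3 - <<'E'
from h import *
# reference: same slope fit on the resting dish, from m0
np.set_printoptions(precision=2,suppress=True)
m=np.load("m0.npz");
for n,Q in(("top",m['P']),("scene",m['P2'])):
    R=np.array([np.cos(-1.896),np.sin(-1.896)]);c=np.array([430.4,-411.4])-122*R
    k=(np.hypot(Q[...,0]-c[0],Q[...,1]-c[1])<60)&(abs(Q[...,2]-18)<22);q=Q[k]
    X=q[:,:2]-c; u=X@R; v=X@np.array([-R[1],R[0]])
    rr=np.hypot(u,v);kk=(rr>16)&(rr<55);A=np.c_[np.ones(kk.sum()),u[kk],v[kk],rr[kk]**2,rr[kk]**3];z=q[kk,2]
    for _ in range(4):
        co=np.linalg.lstsq(A,z,rcond=None)[0];e=abs(A@co-z);w=e<max(2.5*np.median(e),1);A,z=A[w],z[w]
    print(n,np.degrees(co[1:3]),co[0],len(z))
E
```

```text
top [1.61 0.61] 10.48539885788596 588
scene [ 5.63 -2.99] 7.222107939050405 775
```

View pics/a1_scene.png

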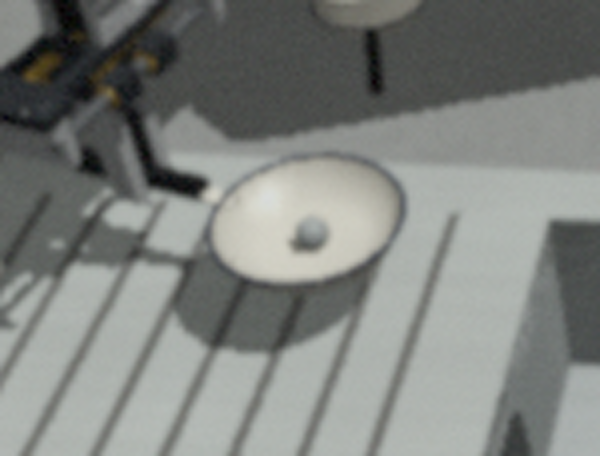

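The dish is lifted level with the ball in the middle. I now carry and turn it in four gentle pieces.

```bash
python3 -m inch '{"grip":[-1,-1,-1,-1,-1,-1,-1,-1,-1,-1],"travel":[[0,0.2,0.1],[0,0.8,0.3],[0,1.9,0.6],[0.1,3.4,1.1],[0.1,5.3,1.8],[0.1,7.2,2.4],[0.1,8.7,2.9],[0.2,9.8,3.3],[0.2,10.4,3.5],[0.2,10.6,3.6]],"turn":[[0,0,-0.4],[0,0,-1.4],[0,0,-3.4],[0,0,-6.1],[0,0,-9.5],[0,0,-12.8],[0,0,-15.5],[0,0,-17.5],[0,0,-18.5],[0,0,-18.9]]}'
python3 lv.py a2
```

```text
clock: 15.65
eef_pos: [432.3, -305.0, 92.8]
eef_rot: [3.14, 0.011, 0.916]
wrist_force: [-0.4, -0.4, -2.3]
finger_gap: 13.7
tool [ 432.33 -305.01   92.85] [3.14 0.01 0.92] F [-0.44 -0.35 -2.35] M [-0.22  0.09  0.07] exp centre [ 506.63 -208.24]
top slope deg along handle (+=handle side up) 1.9275075211291655 across -0.09936847067607846 z0 84.19464351989511 n 657 zmax 109.96781015455394 dish mean dark offset
scene slope deg along handle (+=handle side up) 2.942424544088252 across 1.4154808758209383 z0 82.37384140198718 n 670 zmax 107.27233044801288 dish mean dark offset
```

View pics/a2_scene.png

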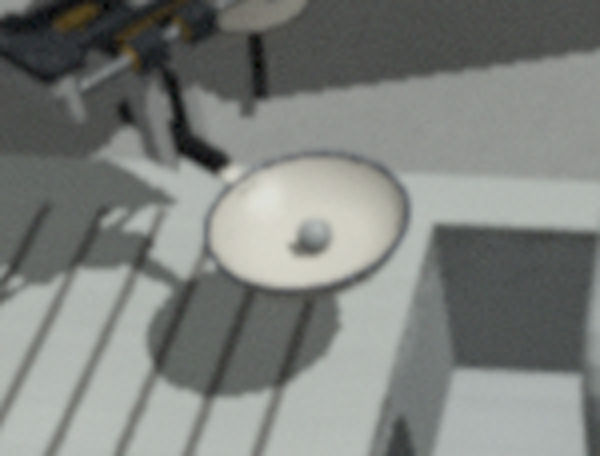

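The ball is still centred and the dish level. I continue.

```bash
python3 -m inch '{"grip":[-1,-1,-1,-1,-1,-1,-1,-1,-1,-1],"travel":[[0,0.2,0],[0,0.8,0],[0,1.9,0],[0.1,3.4,0],[0.1,5.3,0],[0.1,7.2,0],[0.1,8.7,0],[0.2,9.8,0],[0.2,10.4,0],[0.2,10.6,0]],"turn":[[0,0,-0.4],[0,0,-1.4],[0,0,-3.4],[0,0,-6.1],[0,0,-9.5],[0,0,-12.8],[0,0,-15.5],[0,0,-17.5],[0,0,-18.5],[0,0,-18.9]]}'
python3 -m inch '{"grip":[-1,-1,-1,-1,-1,-1,-1,-1,-1,-1],"travel":[[0,0.2,0],[0,0.8,0],[0,1.9,0],[0.1,3.4,0],[0.1,5.3,0],[0.1,7.2,0],[0.1,8.7,0],[0.2,9.8,0],[0.2,10.4,0],[0.2,10.6,0]],"turn":[[0,0,-0.4],[0,0,-1.4],[0,0,-3.4],[0,0,-6.1],[0,0,-9.5],[0,0,-12.8],[0,0,-15.5],[0,0,-17.5],[0,0,-18.5],[0,0,-18.9]]}'
python3 lv.py a3
```

```text
clock: 17.0
eef_pos: [434.3, -199.1, 92.7]
eef_rot: [3.14, 0.011, 0.586]
wrist_force: [-0.7, 0.2, -1.4]
finger_gap: 13.4
clock: 18.25
eef_pos: [436.2, -92.9, 92.8]
eef_rot: [3.14, 0.011, 0.256]
wrist_force: [0.6, 0.3, -2.6]
finger_gap: 13.4
tool [436.24 -92.9   92.76] [3.14 0.01 0.26] F [ 0.59  0.28 -2.58] M [-0.06  0.23 -0.01] exp centre [554.25 -61.98]
top slope deg along handle (+=handle side up) 2.464344823454098 across 0.28988626908316195 z0 84.15414374904161 n 599 zmax 109.44835436163557 dish mean dark offset
scene slope deg along handle (+=handle side up) 2.1333717690247638 across 1.1791376947193604 z0 83.51601783289124 n 720 zmax 107.36554000835632 dish mean dark offset
```

View pics/a3_scene.png

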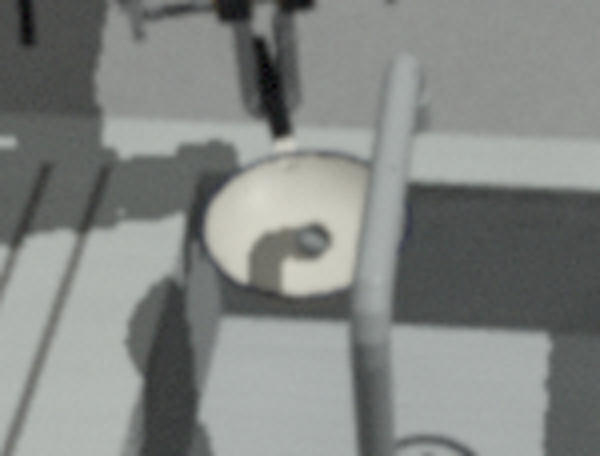

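```bash
python3 - <<'E'
from h import *
np.set_printoptions(precision=1,suppress=True)
n="top";p,d=grab(n);Q=pts(n,d);c=manip.calibration(n);T=np.array(c['world_from_camera'])
def ray(u,v,z):
    r=T[:3,:3]@np.array([(u-c['cx'])/c['fx'],-(v-c['cy'])/c['fy'],-1]);return T[:3,3]+r*(z-T[2,3])/r[2]
x,y=proj(n,[554,-62,109])[0].astype(int);x0,y0=x-40,y-40;sub=p[y0:y0+80,x0:x0+80]
cv2.imwrite("pics/t6.png",cv2.resize(sub[...,::-1],None,fx=7,fy=7,interpolation=cv2.INTER_CUBIC))
hgt=(Q[y0:y0+80,x0:x0+80,2]);k=((hgt>70)&(hgt<125)).astype(np.uint8)
k=cv2.morphologyEx(k,cv2.MORPH_OPEN,np.ones((9,9),np.uint8))
cn=max(cv2.findContours(k,0,2)[0],key=len);el=cv2.fitEllipse(cn);(mc,mr)=cv2.minEnclosingCircle(cn)
print(el,mc,mr,ray(el[0][0]+x0,el[0][1]+y0,109),ray(mc[0]+x0,mc[1]+y0,109), "exp r",c['fx']*63/1340)
E
```

```text
((40.487545013427734, 39.35572814941406), (32.758792877197266, 36.153953552246094), 78.71397399902344) (40.07394790649414, 39.40095138549805) 18.722108840942383 [556.4 -62.9 109. ] [556.3 -61.5 109. ] exp r 18.867048860951748
```

View pics/t6.png

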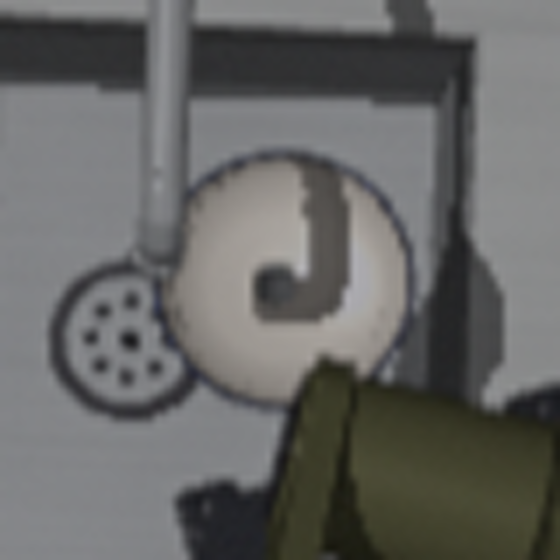

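The dish centre measures about (556,-62.5), roughly 2 mm from what the arm pose implies. Now the last piece.

```bash
python3 -m inch '{"grip":[-1,-1,-1,-1,-1,-1,-1,-1,-1,-1],"travel":[[0,0.2,0],[0,0.8,0],[0,1.9,0],[0,3.4,0],[0,5.3,0],[0,7.2,0],[0,8.7,0],[0,9.8,0],[0,10.4,0],[0,10.6,0]],"turn":[[0,0,-0.4],[0,0,-1.4],[0,0,-3.4],[0,0,-6.1],[0,0,-9.5],[0,0,-12.8],[0,0,-15.5],[0,0,-17.5],[0,0,-18.5],[0,0,-18.9]]}'
python3 -m inch '{"grip":[-1,-1,-1,-1],"travel":[[0,0,0],[0,0,0],[0,0,0],[0,0,0]],"turn":[[0,0,0],[0,0,0],[0,0,0],[0,0,0]]}'
python3 lv.py a4
python3 - <<'E'
from h import *
np.set_printoptions(precision=1,suppress=True)
for n in("top","scene"):
    p,d=grab(n,n+"7");Q=pts(n,d)
    k=(Q[...,2]>228)&(Q[...,2]<252)&(Q[...,0]>560)&(Q[...,0]<735)&(abs(Q[...,1])<60)
    q=Q[k];mu=q.mean(0);dr=np.linalg.svd((q-mu)[:,:2],full_matrices=False)[2][0];print(n,len(q),mu,np.arctan(dr[1]/dr[0]))
    k=(Q[...,2]>98)&(Q[...,2]<118)&(Q[...,0]>485)&(Q[...,0]<635)&(abs(Q[...,1]-3)<75)
    q=Q[k];print(n,"rim x",np.percentile(q[:,0],[1,99]),"y",np.percentile(q[:,1],[1,99]),len(q), cv2.minEnclosingCircle(q[:,:2].astype(np.float32)))
E
```

```text
clock: 19.65
eef_pos: [436.2, 13.0, 92.7]
eef_rot: [3.14, 0.011, -0.073]
wrist_force: [-0.7, 0.6, -2.3]
finger_gap: 13.3
clock: 20.15
eef_pos: [436.2, 12.8, 92.7]
eef_rot: [3.14, 0.011, -0.074]
wrist_force: [0.0, -0.2, -2.0]
finger_gap: 13.5
tool [436.23  12.83  92.74] [ 3.14  0.01 -0.07] F [ 0.   -0.22 -2.05] M [0.01 0.19 0.01] exp centre [557.9    3.85]
top slope deg along handle (+=handle side up) 2.364923076727156 across 0.43138059396260414 z0 83.87760858012363 n 582 zmax 110.09022409287766 dish mean dark offset
scene slope deg along handle (+=handle side up) 1.870401451594165 across 1.973511223788873 z0 83.17638781840328 n 627 zmax 107.20911507921191 dish mean dark offset
top 364 [645.   -2.6 243.5] -0.06670208360287616
top rim x [502.  620.6] y [-57.9  66. ] 276 ((560.9678955078125, 4.114497661590576), 62.94807434082031)
scene 562 [659.9  -1.  241.3] -0.07025863661968018
scene rim x [485.7 623.9] y [-54.   67.4] 400 ((555.5184936523438, 11.312850952148438), 70.68546295166016)
```

View pics/a4_scene.png

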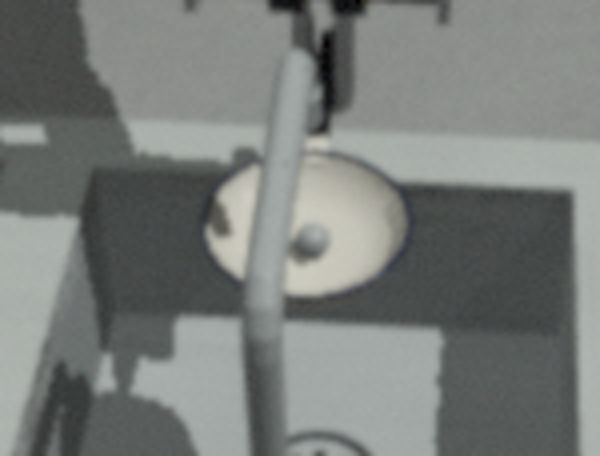

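View pics/a4_top.png

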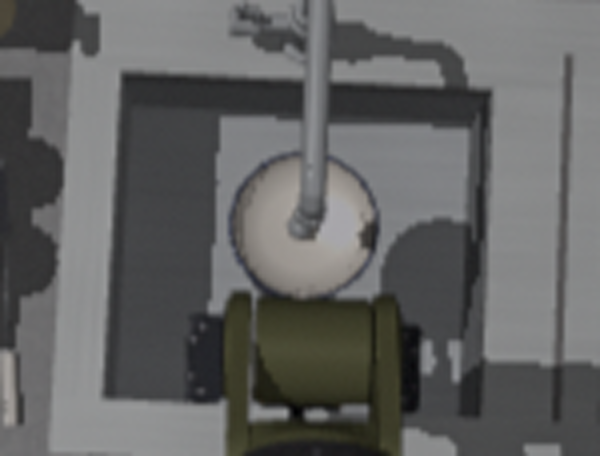

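View pics/scene7.png

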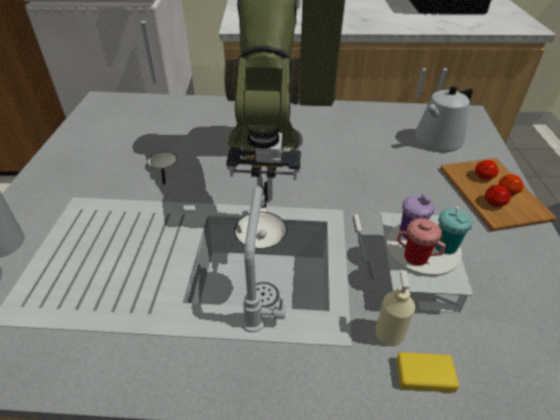

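```bash
python3 - <<'E'
from h import *
np.set_printoptions(precision=1,suppress=True)
n="top";c=manip.calibration(n);T=np.array(c['world_from_camera'])
def ray(u,v,z):
    r=T[:3,:3]@np.array([(u-c['cx'])/c['fx'],-(v-c['cy'])/c['fy'],-1]);return T[:3,3]+r*(z-T[2,3])/r[2]
x,y=(proj(n,[557.9,3.85,94.7])[0]).astype(int);x0,y0=x-75,y-57
p=cv2.imread("pics/top7.png");s=p[y0+30:y0+85,x0+50:x0+105]
cv2.imwrite("pics/t8.png",cv2.resize(s,None,fx=10,fy=10,interpolation=cv2.INTER_CUBIC))
f=lambda X:(proj(n,X)[0]-[x0+50,y0+30]+.5)*10
b=np.array([-.9972,.0745])
P0=np.array([747.5,-10.8])
for r in(140,170,190,202): print(r,f([*(P0+b*r),245]))
print("outlet",f([559,3.5,187]),"dish",f([557.9,3.85,109]),f([557.9+63,3.85,109]),f([557.9,66.85,109]),f([557.9,-59.15,109]))
print("dish from crop eye",ray(x0+304/4-.5,y0+225/4-.5,109))
E
```

```text
140 [287.8  43.6]
170 [283.2 141.6]
190 [280.2 207.2]
202 [278.4 246.6]
outlet [271.4 232.1] dish [260.5 269.3] [255.2  83.5] [ 72.6 274.1] [448.6 264.5]
dish from crop eye [560.2   4.  109. ]
```

View pics/t8.png

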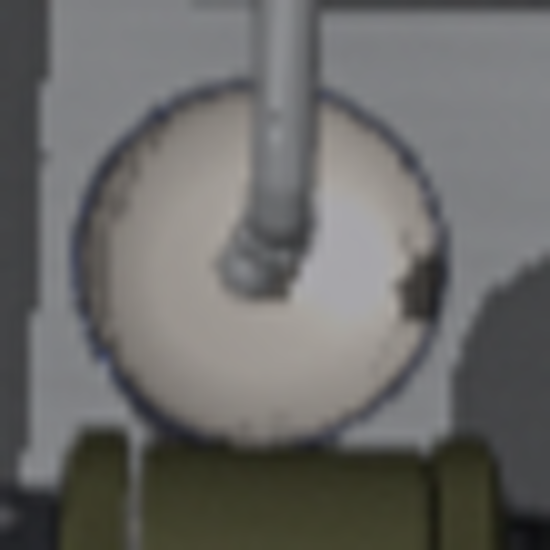

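All the checks agree. In the top zoom the dish centre is at (260,262) with the outlet just above it, the ball is central, and the cups and brush are unmoved. I hand it in.

```bash
python3 - <<'E'
from cell import manip
s=manip.read_state();print(s['clock'],s['eef_pos'],s['finger_gap'],abs(s['qd']).max());print(manip.sign_off())
E
```

```text
20.35 [436.21477672  12.9488265   92.73886191] 13.43317875004594 0.0014922585277508157
the job is handed in; nothing more can be done
None
```

I pinched the tap spout and swung it to the front, so its outlet is over the plug hole. Then I lifted the large dish by its handle, turned the handle to point straight to the front of the sink, and brought the dish under the outlet. I handed the job in at about 20 s, with the arm still holding the dish there at 60 N.

Last checks:
- **Spout:** its measured yaw is -0.067 (top camera) and -0.070 (scene camera), against -0.0745 for straight to the front. It is within about 0.01 rad.
- **Dish position:** its centre is about 1–3 mm from the outlet axis and about 93 mm below the outlet. The handle yaw is within 0.001 rad by arm pose.
- **Stillness:** the arm was at rest and the grip steady, with a gap of 13.4 mm.
- **Ball and surroundings:** the ball sits in the middle as it did at the start. The cups and brush look untouched in the picture; I did not measure them.

Checks that disagreed:
- **Camera positions:** the two cameras differed by about 4–5 mm on the dish, so I relied mainly on the top one.
- **Tilt:** the depth fit suggests the handle side may be up to about 0.7° high compared with the dish at rest. That is within the noise of the measurement, so I did not correct it.

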